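# Clamp a circuit board in the flip-over frame and hold it on edge

## Task

Turn the crank of the flip-over soldering frame clockwise until the sprung jaw has slid onto the circuit board and its springs are pressed in about half way. Then take the frame by its handle, swing it up with the board in it until it stands upright on its balance point, and finish there, still holding it by the handle so that it falls neither back nor over; do not let it go over to the far side and leave the other things on the bench where they are.

Things in the scene. Friction and masses are not known exactly. Their poses are not given: they have to be found in the camera images.
- base: Foot of the flip-over frame, fixed to the bench: two aluminium skids 310 mm long, a grey hinge cheek beside each to 91 mm high, rests in front and behind. Origin on the bench right under the middle of the hinge axis, which is 85 mm up. x points away from the handle side (roughly away from the robot), y along the hinge axis, z up.
- frame (a joint): Angle of the swinging aluminium frame (292 mm wide, front rail 171 mm from the hinge, 24 mm thick, 0.9 kg in all) about the hinge axis (base y), rad: 0 flat on its front rests (start, handle nearest the robot), 1.57 upright, 3.14 over on its far side. Swings freely, no stay; with the board in it balances upright (1.57, within 0.03) and drops either way if let go off balance. About 4 N lifts it.
- hinge_mid (a point): Middle of the hinge axis, 85 mm above the bench.
- handle: Steel handle on the front rail: round bar 12 mm thick, 110 mm long, parallel to the hinge axis, on two stems (90 mm clear between), 38 mm clear gap to the rail. Origin mid-bar, in the frame's plane, 215 mm from the hinge axis: 85 mm above the bench when flat, 300 mm when upright. x along the stems to the hinge, y along the bar. Fixed to the frame, so it turns in the grip as the frame swings.
- handle_mid (a point): Same point: middle of the handle bar.
- crank (a joint): Crank angle, rad, growing as it tightens (clockwise seen from outside, looking along base +y: at the top of its circle the grip moves to base +x). 0 is grip straight up from the axis; starts at -1.2 to 1.8. A turn moves the jaw 12 mm to base +y: it meets the board at 3.8 to 5 rad, has it home in the fixed jaw at 5.8, springs half in at 8.4. About 3 N at the grip turns it; it stays where left.
- crank_axis (a point): Point on the crank's axis (parallel to base y), level with the middle of the grip: 75 mm from the hinge axis towards the handle, 186 mm from the middle towards base -y, 85 mm above the bench.
- crank_grip (a point): Middle of the crank's grip: a black sleeve 42 mm long, 14 mm thick, parallel to the crank axis and 30 mm from it, free to spin on its pin, on the outer side (-y) of the crank arm. Its own attitude means nothing.
- spring_jaw (a joint): How far the springs of the moving jaw are pressed in, m: 0 out, 0.010 bottomed. Half way is 0.005. The springs stay out (first force 4 N, then 1.5 N per mm) until the board is pinched between both jaws; from then on one turn of the crank presses them in 12 mm.
- fixed_jaw: Fixed jaw: black grooved rail along the frame's side away from the crank, 120 mm long, with a ledge below the board's edge and a lip above it. Origin on the hinge axis at its clamping face, 105 mm from the middle towards base +y. Turns with the frame; at frame angle 0 its axes are those of the base.
- board: Green circuit board with parts on it, 160 mm along y by 100 mm along x, 2 mm thick, about 0.14 kg. Lies loose on the ledges of the two jaws, a few mm short of them, 89 mm above the bench. Origin at the middle of its underside.
- solder_spool: Bystander: spool of solder wire, 62 mm across, 47 mm high, right of the frame and behind the crank. Origin at the middle of its foot.
- tip_cleaner: Bystander: round black pot of brass wool, 80 mm across, 55 mm high, left of the frame.
- flux_bottle: Bystander: white bottle, 40 mm across, 85 mm high, left of and behind the frame.
- tweezers: Bystander: dark steel tweezers, 150 mm long, lying left of the frame.
- spare_board: Bystander: smaller green circuit board, 80 x 90 mm, lying on the bench at the left.
- screwdriver: Bystander: screwdriver with a black handle, 170 mm, lying at the right.
- parts_tray: Bystander: flat black tray with three compartments, 190 x 110 x 30 mm, at the left.
There are look-alikes about, which are no part of the job. Leave any orange or red look-alike of the board alone.

How it is judged:
By the outcome, as a careful person would: the job done as asked, in the order asked, and still so for the second after the job is handed in, while the arm keeps its last pose, push and grip.
It also fails if it takes over 61 s, if anything falls off the work surface, if the arm or the gripper's body presses on something with over 40 N, if the wrist force passes 120 N, or if a joint passes its speed limit or range.

## Robot

A 7-joint arm with a two-finger parallel gripper is mounted at the origin on the work surface. World frame = base frame: x ahead of the robot, y to its left, z up, the work surface at z = 0. Lengths are in mm, angles in degrees, forces in N, time in s.
With the tool pointing down it reaches from about 425 to 975 mm from the base axis. Payload 16.7 kg.
Tool frame: the origin (TCP) lies midway between the tips of the shut fingers; the grasp point (between the pads) lies 19 mm behind it; z points along the fingers, y is the line along which they close (so a half turn about z gives the same grasp; the last joint's range is limited). The gripper opens to 85 mm and grips with 20 to 120 N. Pads are 22 mm wide; open, the fingers measure 114 mm over their backs; the gripper's body (76 mm by 85 mm) begins 54 mm behind the grasp point. The pads swing forward as they close: fully open they stand 13 mm farther back than shut.
Start: joints at [63.226, 24.414, 4.234, 92.017, -1.954, 63.644, -3.845], TCP at [210.89, -641.172, 231.302] pointing down, gripper open.
Joint ranges: [-163.25, 163.25], [-28.42, 122.38], [-70.27, 78.77], [12.13, 141.07], [-58.53, 238.53], [9.26, 117.41], [-156.51, 156.51]. Speed limits (degrees/s): [108.29, 108.29, 136.94, 136.94, 172.46, 172.46, 172.46].

## Interface

Orientations are given as [roll, pitch, yaw] about the fixed x, y, z axes, in that order (R = Rz(yaw) Ry(pitch) Rx(roll)).
In Python, from workcell import read_state, grab_frame, ticket gives the robot as it stands. The module is installed in compiled form; this text tells all that it offers.
- The arm moves only by the tool move_arm, never from a script. Its argument "commands" is a list of rows, each a list of 3 entries, a list of its own where there are three numbers: the turn, a rotation vector about the tool's x, y, z as a fraction of full scale, then the shift along the tool's x, y, z as a fraction of full scale, then the finger opening in mm, from 0 to 85.4. A call has 1 to 12 rows; each row is the pose to reach, as a shift and turn from the pose commanded when the call began, along the tool's axes at that moment; what a row does not reach only later rows make up. Full scale, the value 1, is 10 cm for a shift and 90 degrees for a turn. A row lasts 1/12 s, in which the tool goes at most 41.7 mm and 7.16 degrees, less where a joint would pass 70% of its speed; a pose out of reach is approached as far as the arm can. A call with a number of a shift or a turn outside -1 to 1 is refused whole. A call with a gripper value outside its range is refused whole. The fingers move at their own pace and stop on an object; "newtons" is the grip in N (left out, the last holds). Time passes only in rows, so rows that repeat a pose let the fingers close. It gives the time, the measured TCP pose, the force, the opening and the grip force at its end, in the units of the state.
- read_state(): the state, without advancing time (a new reading comes with each control period).
- grab_frame(name): name is "scene" or "top" or "wrist"; returns a dict with "image" (400x640x3 uint8, red, green, blue), "intrinsics" (3x3 intrinsics, pixels), "world_to_cam" (4x4, takes a point from world to camera coordinates); the wrist camera has in their place "tool_from_camera" (4x4, takes a point from camera to tool coordinates, whose origin is the TCP and whose axes are the flange's). Camera axes: x right, y down, z forward; pixel columns grow to the right and rows downward; lengths in mm; the calibration is good to about 2 mm. A picture is of the moment at which its call begins: read the wrist's pose just before it. There is no depth.
- ticket.close_job(): hands the job in; it is judged then, once.
The state is a dict: "clock": time; "qpos": joint angles; "qvel": joint speeds; "tau": joint torques, N m; "ee_pos": TCP position; "eef_rot": TCP orientation; "ft_force": force on the tool from outside, world axes, zero at the start; "wrist_torque": the same for the moment, N m; "finger_gap": finger opening in mm; "gripper_force": force on a finger pad.
Only numpy, scipy, OpenCV 4.12 (cv2) and the standard library are available. Lean on these libraries where they do the work, as an engineer would, in place of code of your own. Each camera call takes 0.05 s, during which the arm holds its last target. There are 200 camera calls.

## Working session

There is one attempt and no reset: what is moved stays moved. The work goes in short steps, Python scripts to look and compute and a tool call to move; the robot and the scene stay as the last step left them, time stands still between calls to the robot, and variables do not carry over. Pictures are saved under pics/ and viewed, at most 10 in all, crops included, and the job is handed in when it is done.

Besides the shell and the picture viewer there is one more tool, called after "Request:" as a command line: name --argument value ..., lists and objects as JSON in quotes. move_arm: Moves the arm, as the interface text tells. Shift numbers are shares of 10 cm and turn numbers shares of 90 degrees, none past 1 either way. Its arguments: {"type":"object","properties":{"commands":{"type":"array"},"newtons":{"type":"number"}},"required":["commands"]}

```bash
mkdir -p pics; ls
python3 - <<'E'
from workcell import read_state, grab_frame
import cv2,numpy as np,json
s=read_state(); print({k:np.round(v,2).tolist() for k,v in s.items()})
for n in("scene","top"):
    f=grab_frame(n); cv2.imwrite(f"pics/{n}0.png",f["image"][:,:,::-1])
    np.savez(f"pics/{n}0.npz",K=f["intrinsics"],T=f["world_to_cam"])
    T=f["world_to_cam"]; print(n,np.round(f["intrinsics"],1).tolist(),np.round(T,3).tolist())
E
```

```text
pics
{'clock': 0.0, 'qpos': [63.23, 24.45, 4.23, 92.05, -1.95, 63.64, -3.84], 'qvel': [0.11, 0.05, 0.03, 0.0, -0.01, 0.05, -0.04], 'tau': [-0.0, -94.99, 3.76, -46.35, 0.02, 0.01, -0.0], 'ee_pos': [210.76, -640.81, 230.61], 'eef_rot': [-179.93, 0.01, 18.21], 'ft_force': [-0.18, -0.64, -0.1], 'wrist_torque': [0.01, 0.0, 0.0], 'gripper_force': 0.0, 'finger_gap': 85.74}
scene [[477.7, 0.0, 321.2], [0.0, 477.7, 202.5], [0.0, 0.0, 1.0]] [[-0.304, 0.952, 0.02, 181.73], [0.582, 0.202, -0.788, -243.273], [-0.754, -0.228, -0.616, 1860.959], [0.0, 0.0, 0.0, 1.0]]
top [[519.2, 0.0, 318.2], [0.0, 519.2, 199.1], [0.0, 0.0, 1.0]] [[-0.017, -1.0, -0.001, -9.263], [-0.996, 0.017, -0.09, 590.393], [0.09, -0.0, -0.996, 1414.904], [0.0, 0.0, 0.0, 1.0]]
```

View pics/scene0.png

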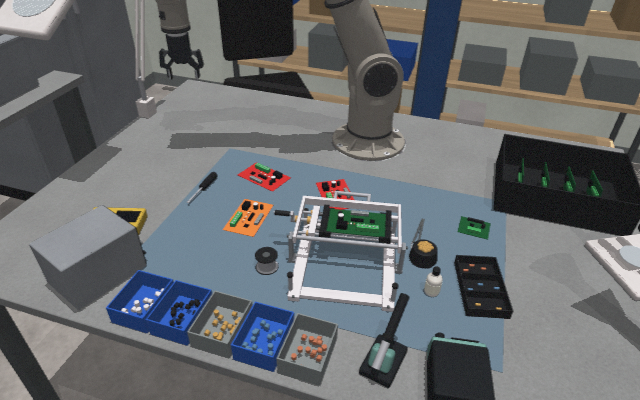

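View pics/top0.png

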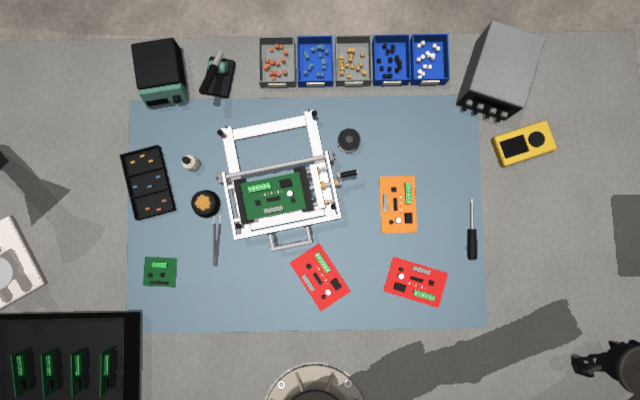

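The candidates for the frame and board are: the white frame with a green board at top (272,195), orange look-alike at (397,204), red ones at (320,276) and (416,282), and the spare board at (160,272). I choose the board in the frame. The handle is at (291,240) and the crank grip at (348,175). Next is the close crop.

Run:
```python
import cv2
a=cv2.imread("pics/top0.png")[100:260,205:370]; b=cv2.imread("pics/scene0.png")[175:315,260:420]
cv2.imwrite("pics/c0.png",cv2.hconcat([cv2.resize(a[:,:],(400*1,388),interpolation=3),cv2.resize(b,(400,350),interpolation=3)[0:350].copy() if 0 else cv2.resize(b,(400,388),interpolation=3)]))
```

```text
(no output)
```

View pics/c0.png

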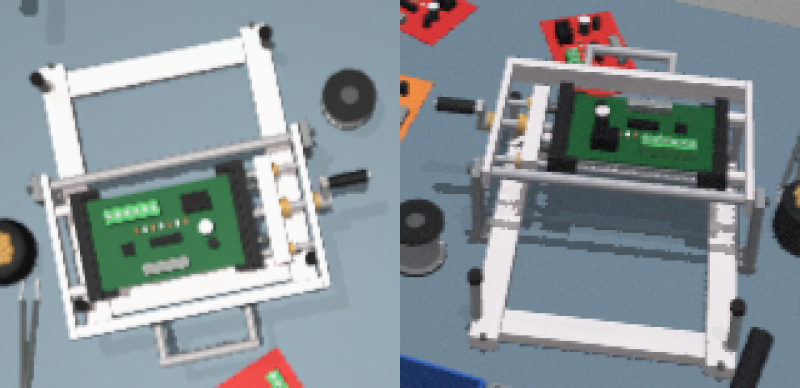

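```bash
cat > h.py <<'E'
import numpy as np
from scipy.optimize import least_squares
from scipy.spatial.transform import Rotation as R
C={n:np.load(f"pics/{n}0.npz") for n in("top","scene")}
def proj(n,p):
    p=np.atleast_2d(p); c=p@C[n]["T"][:3,:3].T+C[n]["T"][:3,3]; q=c@C[n]["K"].T; return q[:,:2]/q[:,2:]
def b2w(P,p):
    x,y,a=P; c,s=np.cos(a),np.sin(a); p=np.atleast_2d(p); return np.c_[x+c*p[:,0]-s*p[:,1],y+s*p[:,0]+c*p[:,1],p[:,2]]
E
python3 - <<'E'
from h import *
# base-frame pts, camera, px
D=[("top",(-215,52,85),(273,248.5)),("top",(-215,-52,85),(311.4,241.4)),
   ("top",(0,0,88),(276,166.8)),("scene",(-215,0,85),(352.8,193)),("scene",(-215,-52,85),(336,191.2)),("scene",(-215,52,85),(370,194.9)),
   ("top",(-171,146,90),(205+72/2.424,100+338/2.425)),("top",(-171,-146,90),(205+328/2.424,100+290/2.425))]
f=lambda P:np.concatenate([proj(n,b2w(P,p))[0]-q for n,p,q in D])
s=least_squares(f,[500,50,.2],loss="soft_l1",x_scale=[100,100,.1]); P=s.x
print(P,np.degrees(P[2])); print(np.round(f(P).reshape(-1,2),1).tolist())
for nm,p in dict(hinge=(0,0,85),handle=(-215,0,85),crank=(-75,-186,85)).items(): print(nm,b2w(P,p).round(1),[proj(n,b2w(P,p))[0].round(1).tolist() for n in C])
g=lambda a:np.concatenate([proj(n,b2w(P,(-75+30*np.sin(a[0]),-186,85+30*np.cos(a[0]))))[0]-q for n,q in (("top",(349.4,174.3)),("scene",(282.4,212.9)))])
for a in(-1,.3,1.5):
  r=least_squares(g,[a]);print("crank",r.x,r.cost,r.fun.round(1))
t=lambda X:np.concatenate([proj("top",X)[0]-(349.4,174.3),proj("scene",X)[0]-(282.4,212.9)])
r=least_squares(t,[500,-80,100]);print("tri",r.x,r.fun)
print("camera offsets")
E
```

```text
[6.74931224e+02 9.13126426e+01 1.71223199e-01] 9.810366636727327
[[-1.4, 0.7], [-1.1, 0.4], [0.3, -0.6], [-0.4, -0.3], [-0.6, -0.1], [-0.4, -0.5], [-1.3, 0.1], [1.8, -0.9]]
hinge [[674.9  91.3  85. ]] [[276.3, 166.4], [345.5, 240.3]]
handle [[463.1  54.7  85. ]] [[291.0, 245.5], [352.4, 192.7]]
crank [[ 632.7 -104.7   85. ]] [[349.9, 180.7], [282.8, 215.5]]
crank [0.56354007] 1.0914955881020991 [-0.1 -0.7 -1.  -0.8]
crank [0.56354012] 1.0914955881006165 [-0.1 -0.7 -1.  -0.8]
crank [0.56354014] 1.0914955881002038 [-0.1 -0.7 -1.  -0.8]
tri [ 646.73609247 -101.32987831  106.47859982] [-0.44905992  0.15973061 -0.50204081 -0.04517479]
camera offsets
```

Request:
move_arm --commands '[[[0, 0, -0.907], [1, -0.65, 0], 50], [[0, 0, -0.907], [1, -0.65, 0], 50], [[0, 0, -0.907], [1, -0.65, 0], 50], [[0, 0, -0.907], [1, -0.65, 0], 50], [[0, 0, -0.907], [1, -0.65, 0], 50], [[0, 0, -0.907], [1, -0.65, 0], 50], [[0, 0, -0.907], [1, -0.65, 0], 50], [[0, 0, -0.907], [1, -0.65, 0], 50], [[0, 0, -0.907], [1, -0.65, 0], 50], [[0, 0, -0.907], [1, -0.65, 0], 50], [[0, 0, -0.907], [1, -0.65, 0], 50], [[0, 0, -0.907], [1, -0.65, 0], 50]]' --newtons 25

```text
clock: 1.1
ee_pos: [285.4, -548.0, 230.9]
eef_rot: [-180.0, -0.0, 100.3]
ft_force: [-0.4, -0.0, 0.3]
finger_gap: 49.9
gripper_force: 0.0
```

Request:
move_arm --commands '[[[0, 0, 0], [0.9, 1, 0], 50], [[0, 0, 0], [0.9, 1, 0], 50], [[0, 0, 0], [0.9, 1, 0], 50], [[0, 0, 0], [0.9, 1, 0], 50]]'

```text
clock: 1.43
ee_pos: [373.1, -436.8, 231.3]
eef_rot: [179.9, -0.1, 100.2]
ft_force: [0.9, 0.5, 1.1]
finger_gap: 50.2
gripper_force: 0.0
```

Request:
move_arm --commands '[[[0, 0, 0], [0.9, 1, 0], 50], [[0, 0, 0], [0.9, 1, 0], 50], [[0, 0, 0], [0.9, 1, 0], 50], [[0, 0, 0], [0.9, 1, 0], 50]]'

```text
clock: 1.77
ee_pos: [455.9, -330.7, 231.5]
eef_rot: [179.9, -0.1, 100.2]
ft_force: [0.3, 0.4, 0.1]
finger_gap: 50.2
gripper_force: 0.0
```

Request:
move_arm --commands '[[[0, 0, 0], [0.9, 1, 0], 50], [[0, 0, 0], [0.9, 1, 0], 50], [[0, 0, 0], [0.9, 1, 0], 50], [[0, 0, 0], [0.9, 1, 0], 50], [[0, 0, 0], [0.9, 1, 0], 50], [[0, 0, 0], [0.9, 1, 0], 50]]'

```text
clock: 2.27
ee_pos: [535.1, -230.6, 231.0]
eef_rot: [-180.0, -0.0, 99.9]
ft_force: [-0.7, -0.1, -0.0]
finger_gap: 49.8
gripper_force: 0.0
```

Request:
move_arm --commands '[[[0, 0, 0], [0.9, 1, 0], 50], [[0, 0, 0], [0.9, 1, 0], 50], [[0, 0, 0], [0.9, 1, 0], 50], [[0, 0, 0], [0.9, 1, 0], 50], [[0, 0, 0], [0.9, 1, 0], 50], [[0, 0, 0], [0.9, 1, 0], 50]]'

```text
clock: 2.77
ee_pos: [617.8, -126.2, 230.9]
eef_rot: [-179.9, 0.0, 99.8]
ft_force: [-0.5, -0.8, -0.1]
finger_gap: 50.3
gripper_force: 0.0
```

Run:
```python
from h import *
from workcell import read_state, grab_frame
import cv2
s=read_state(); f=grab_frame("wrist"); cv2.imwrite("pics/w1.png",f["image"][:,:,::-1])
np.savez("pics/w1.npz",K=f["intrinsics"],X=f["tool_from_camera"],p=s["ee_pos"],r=s["eef_rot"])
print(s["ee_pos"],s["eef_rot"],f["tool_from_camera"].round(3).tolist())
P=[674.93,91.31,.17122]
T=np.eye(4);T[:3,:3]=R.from_euler("xyz",s["eef_rot"],degrees=True).as_matrix();T[:3,3]=s["ee_pos"]
W=np.linalg.inv(T@f["tool_from_camera"])
for p in((-75,-186,85),(-59,-207,110),(-59,-165,110),(-75,-150,97)):
  c=W[:3,:3]@b2w(P,p)[0]+W[:3,3];q=f["intrinsics"]@c;print(p,(q[:2]/q[2]).round(1))
```

```text
[ 617.79961878 -126.1915554   230.87003807] [-1.79945665e+02  5.48134782e-03  9.98129724e+01] [[-0.001, -0.964, -0.265, 67.042], [1.0, -0.001, -0.0, -0.231], [-0.0, -0.265, 0.964, -142.448], [0.0, 0.0, 0.0, 1.0]]
(-75, -186, 85) [344.1 161.4]
(-59, -207, 110) [366.7 194.3]
(-59, -165, 110) [368.6 138.5]
(-75, -150, 97) [345.8 116.6]
```

View pics/w1.png

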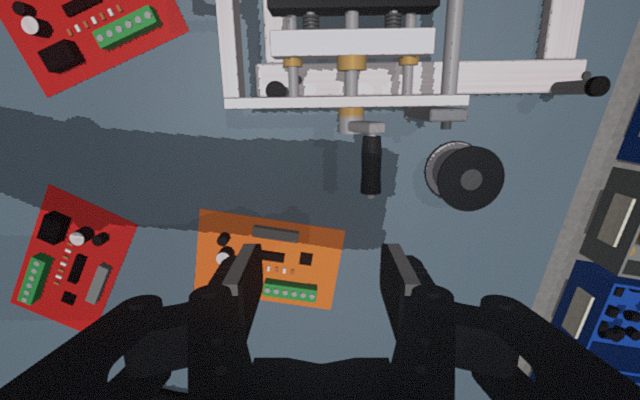

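The wrist view shows the sleeve at column 371, rows 136–195, about 3 px (2 mm) from the prediction. The spindle nut is at column 350, so the crank angle is about 0.5. I'll shift by that and go down onto the sleeve.

Request:
move_arm --commands '[[[0, 0, 0], [0.18, 0.37, 0.4], 50], [[0, 0, 0], [0.18, 0.37, 0.8], 50], [[0, 0, 0], [0.18, 0.37, 0.8], 50], [[0, 0, 0], [0.18, 0.37, 0.8], 50], [[0, 0, 0], [0.18, 0.37, 0.8], 50]]'

```text
clock: 3.23
ee_pos: [650.9, -102.9, 151.8]
eef_rot: [-179.9, 0.0, 99.7]
ft_force: [1.0, -0.9, 0.2]
finger_gap: 49.9
gripper_force: 0.0
```

Request:
move_arm --commands '[[[0, 0, 0], [0, 0, 0.3], 50], [[0, 0, 0], [0, 0, 0.59], 50], [[0, 0, 0], [0, 0, 0.59], 50], [[0, 0, 0], [0, 0, 0.59], 50]]'

```text
clock: 3.57
ee_pos: [651.4, -102.3, 93.7]
eef_rot: [-180.0, 0.0, 99.8]
ft_force: [-0.6, -0.7, 1.1]
finger_gap: 50.3
gripper_force: 0.0
```

Run:
```python
from h import *
from workcell import read_state, grab_frame
import cv2
s=read_state(); f=grab_frame("wrist"); print(s["ee_pos"],s["ft_force"])
g=grab_frame("scene")["image"][165:275,225:345]
cv2.imwrite("pics/w2.png",cv2.hconcat([f["image"][:,:,::-1][:,110:530],cv2.resize(g[:,:,::-1],(380,400),interpolation=2)]))
```

```text
[ 651.38245129 -102.28036809   93.68904701] [-0.62477864 -0.74609372  1.09778267]
```

View pics/w2.png

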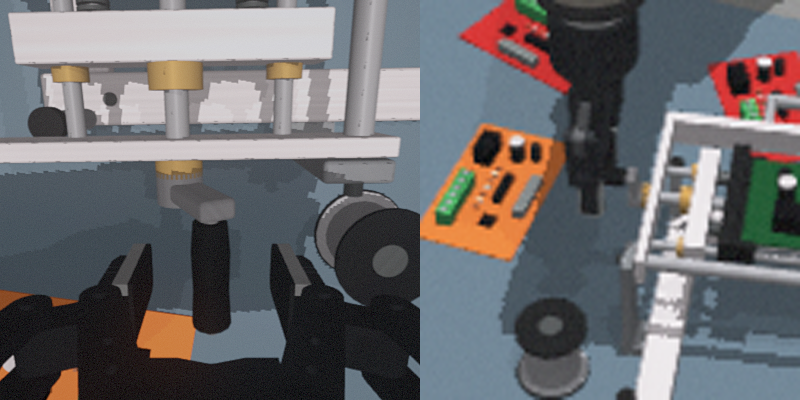

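The sleeve is centred between the pads (column ~320 of the full image), and the crank arm is clear of the fingers. Closing now.

Request:
move_arm --commands '[[[0, 0, 0], [0, 0, 0], 10], [[0, 0, 0], [0, 0, 0], 10], [[0, 0, 0], [0, 0, 0], 5], [[0, 0, 0], [0, 0, 0], 0], [[0, 0, 0], [0, 0, 0], 0], [[0, 0, 0], [0, 0, 0], 0]]' --newtons 25

```text
clock: 4.17
ee_pos: [652.3, -101.3, 93.1]
eef_rot: [179.9, 0.0, 99.8]
ft_force: [2.3, -1.7, 4.7]
finger_gap: 13.4
gripper_force: 24.9
```

Run:
```python
import numpy as np
a0=np.degrees(.5)
for k in range(0,46):
  a=np.radians(a0+10*k); print(10*k,np.round(.3*(np.sin(a)-np.sin(.5)),3),np.round(.3*(np.cos(.5)-np.cos(a)),3),end=' | ')
```

```text
0 0.0 0.0 | 10 0.044 0.029 | 20 0.081 0.065 | 30 0.112 0.107 | 40 0.136 0.154 | 50 0.15 0.204 | 60 0.156 0.256 | 70 0.153 0.308 | 80 0.14 0.359 | 90 0.119 0.407 | 100 0.09 0.451 | 110 0.054 0.488 | 120 0.012 0.519 | 130 -0.035 0.543 | 140 -0.085 0.557 | 150 -0.137 0.563 | 160 -0.189 0.56 | 170 -0.24 0.548 | 180 -0.288 0.527 | 190 -0.331 0.498 | 200 -0.369 0.461 | 210 -0.4 0.419 | 220 -0.423 0.373 | 230 -0.438 0.322 | 240 -0.444 0.27 | 250 -0.44 0.218 | 260 -0.428 0.167 | 270 -0.407 0.119 | 280 -0.378 0.076 | 290 -0.342 0.038 | 300 -0.3 0.007 | 310 -0.253 -0.016 | 320 -0.203 -0.031 | 330 -0.151 -0.037 | 340 -0.099 -0.033 | 350 -0.048 -0.021 | 360 0.0 0.0 | 370 0.044 0.029 | 380 0.081 0.065 | 390 0.112 0.107 | 400 0.136 0.154 | 410 0.15 0.204 | 420 0.156 0.256 | 430 0.153 0.308 | 440 0.14 0.359 | 450 0.119 0.407 |
```

Request:
move_arm --commands '[[[0, 0, 0], [0, 0.043, 0.03], 0], [[0, 0, 0], [0, 0.08, 0.063], 0], [[0, 0, 0], [0, 0.112, 0.107], 0], [[0, 0, 0], [0, 0.134, 0.155], 0], [[0, 0, 0], [0, 0.134, 0.155], 0]]'

```text
clock: 4.58
ee_pos: [665.9, -98.7, 76.1]
eef_rot: [179.9, 0.0, 99.8]
ft_force: [8.3, -1.3, 0.7]
finger_gap: 13.6
gripper_force: 24.4
```

Request:
move_arm --commands '[[[0, 0, 0], [0, 0.029, 0.049], 0], [[0, 0, 0], [0, 0.035, 0.101], 0], [[0, 0, 0], [0, 0.032, 0.153], 0], [[0, 0, 0], [0, 0.019, 0.204], 0], [[0, 0, 0], [0, -0.002, 0.252], 0], [[0, 0, 0], [0, -0.002, 0.252], 0]]'

```text
clock: 5.08
ee_pos: [662.5, -99.2, 49.8]
eef_rot: [-179.8, -0.0, 99.8]
ft_force: [-6.8, -2.7, 2.7]
finger_gap: 13.8
gripper_force: 25.3
```

Request:
move_arm --commands '[[[0, 0, 0], [0, -0.034, 0.028], 0], [[0, 0, 0], [0, -0.07, 0.065], 0], [[0, 0, 0], [0, -0.112, 0.096], 0], [[0, 0, 0], [0, -0.159, 0.12], 0], [[0, 0, 0], [0, -0.209, 0.134], 0], [[0, 0, 0], [0, -0.261, 0.14], 0], [[0, 0, 0], [0, -0.261, 0.14], 0]]'

```text
clock: 5.67
ee_pos: [637.5, -103.9, 37.2]
eef_rot: [-179.9, 0.0, 99.8]
ft_force: [-0.2, -4.4, -3.4]
finger_gap: 13.2
gripper_force: 24.6
```

Request:
move_arm --commands '[[[0, 0, 0], [0, -0.052, 0.001], 0], [[0, 0, 0], [0, -0.103, -0.011], 0], [[0, 0, 0], [0, -0.151, -0.032], 0], [[0, 0, 0], [0, -0.194, -0.061], 0], [[0, 0, 0], [0, -0.232, -0.098], 0], [[0, 0, 0], [0, -0.263, -0.14], 0], [[0, 0, 0], [0, -0.286, -0.186], 0], [[0, 0, 0], [0, -0.301, -0.237], 0], [[0, 0, 0], [0, -0.301, -0.237], 0]]'

```text
clock: 6.42
ee_pos: [609.0, -109.2, 62.1]
eef_rot: [180.0, 0.0, 99.8]
ft_force: [-0.9, -4.2, 1.1]
finger_gap: 13.4
gripper_force: 25.0
```

Request:
move_arm --commands '[[[0, 0, 0], [0, -0.006, -0.052], 0], [[0, 0, 0], [0, -0.002, -0.104], 0], [[0, 0, 0], [0, 0.01, -0.155], 0], [[0, 0, 0], [0, 0.031, -0.203], 0], [[0, 0, 0], [0, 0.06, -0.246], 0], [[0, 0, 0], [0, 0.096, -0.284], 0], [[0, 0, 0], [0, 0.138, -0.315], 0], [[0, 0, 0], [0, 0.185, -0.338], 0], [[0, 0, 0], [0, 0.235, -0.353], 0], [[0, 0, 0], [0, 0.287, -0.359], 0], [[0, 0, 0], [0, 0.287, -0.359], 0]]'

```text
clock: 7.33
ee_pos: [638.2, -103.6, 97.2]
eef_rot: [180.0, 0.0, 99.8]
ft_force: [1.6, -5.9, -1.5]
finger_gap: 13.3
gripper_force: 24.9
```

Request:
move_arm --commands '[[[0, 0, 0], [0, 0.052, 0.004], 0], [[0, 0, 0], [0, 0.103, 0.016], 0], [[0, 0, 0], [0, 0.151, 0.037], 0], [[0, 0, 0], [0, 0.195, 0.066], 0], [[0, 0, 0], [0, 0.232, 0.102], 0], [[0, 0, 0], [0, 0.263, 0.144], 0], [[0, 0, 0], [0, 0.287, 0.191], 0], [[0, 0, 0], [0, 0.301, 0.241], 0], [[0, 0, 0], [0, 0.307, 0.293], 0], [[0, 0, 0], [0, 0.304, 0.345], 0], [[0, 0, 0], [0, 0.291, 0.396], 0], [[0, 0, 0], [0, 0.291, 0.396], 0]]'

```text
clock: 8.33
ee_pos: [665.7, -98.6, 56.3]
eef_rot: [-179.9, -0.0, 99.8]
ft_force: [-0.9, -4.1, -1.2]
finger_gap: 13.8
gripper_force: 25.0
```

Request:
move_arm --commands '[[[0, 0, 0], [0, -0.012, 0.028], 0], [[0, 0, 0], [0, -0.026, 0.053], 0], [[0, 0, 0], [0, -0.026, 0.053], 0], [[0, 0, 0], [0, -0.026, 0.053], 0]]'

```text
clock: 8.67
ee_pos: [663.7, -99.0, 52.2]
eef_rot: [180.0, -0.0, 99.8]
ft_force: [-0.6, -4.2, -1.2]
finger_gap: 13.6
gripper_force: 24.9
```

Run:
```python
from h import *
from workcell import read_state, grab_frame
import cv2
s=read_state(); print(s["ee_pos"],s["ft_force"])
f=grab_frame("wrist")["image"][:,:,::-1]; g=grab_frame("top")["image"][100:260,205:370,::-1]
cv2.imwrite("pics/w3.png",cv2.hconcat([f[:,110:530],cv2.resize(g,(380,400),interpolation=2)]))
```

```text
[663.67924622 -98.97599801  52.18825128] [-0.55353114 -4.1849549  -1.22868897]
```

View pics/w3.png

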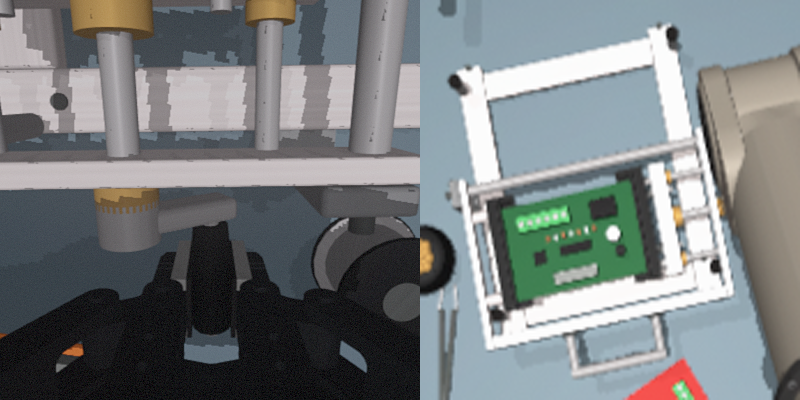

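The jaw has closed on the board, with no gap at either edge. The crank arm is at about 120° past the top after one turn, 8.39 rad. Releasing the grip and lifting.

Request:
move_arm --commands '[[[0, 0, 0], [0, 0, 0], 32], [[0, 0, 0], [0, 0, 0], 32], [[0, 0, 0], [0, 0, 0], 32], [[0, 0, 0], [0, 0, -0.2], 32], [[0, 0, 0], [0, 0, -0.6], 32], [[0, 0, 0], [0, 0, -1], 32], [[0, 0, 0], [0, 0, -1], 32]]'

```text
clock: 9.35
ee_pos: [667.2, -98.4, 160.4]
eef_rot: [179.5, 0.1, 99.9]
ft_force: [1.5, -0.9, -0.3]
finger_gap: 32.2
gripper_force: 0.0
```

Request:
move_arm --commands '[[[0, 0, 0], [0, 0, -0.4], 32], [[0, 0, 0], [0.4, -0.4, -0.6], 32], [[0, 0, 0], [0.95, -0.85, -0.6], 32], [[0, 0, 0], [0.95, -0.85, -0.6], 32], [[0, 0, 0], [0.95, -0.85, -0.6], 32], [[0, 0, 0], [0.95, -0.85, -0.6], 32]]'

```text
clock: 9.85
ee_pos: [562.2, -17.6, 213.4]
eef_rot: [179.9, 0.0, 100.0]
ft_force: [1.1, -1.1, 0.2]
finger_gap: 31.7
gripper_force: 0.0
```

Request:
move_arm --commands '[[[0, 0, 0], [0.9, -0.8, 0], 32], [[0, 0, 0], [0.9, -0.8, 0], 32], [[0, 0, 0], [0.9, -0.8, 0], 32], [[0, 0, 0], [0.9, -0.8, 0], 32], [[0, 0, 0], [0.9, -0.8, 0], 32], [[0, 0, 0], [0.9, -0.8, 0], 32]]'

```text
clock: 10.35
ee_pos: [470.3, 54.7, 212.6]
eef_rot: [179.9, 0.0, 99.8]
ft_force: [0.3, 0.1, -0.6]
finger_gap: 31.8
gripper_force: 0.0
```

Run:
```python
from h import *
from workcell import read_state, grab_frame
import cv2
s=read_state(); f=grab_frame("wrist"); cv2.imwrite("pics/w4.png",f["image"][:,:,::-1])
np.savez("pics/w4.npz",K=f["intrinsics"],X=f["tool_from_camera"],p=s["ee_pos"],r=s["eef_rot"])
print(s["ee_pos"],s["eef_rot"],s["ft_force"],s["qpos"])
```

```text
[470.30577428  54.67872869 212.62837962] [1.79949944e+02 4.58732136e-03 9.98137022e+01] [ 0.33917911  0.08938901 -0.58629109] [ 16.06377726   8.99938269 -33.11281194 116.64670913   5.93668911
  55.89082964 -10.24450835]
```

View pics/w4.png

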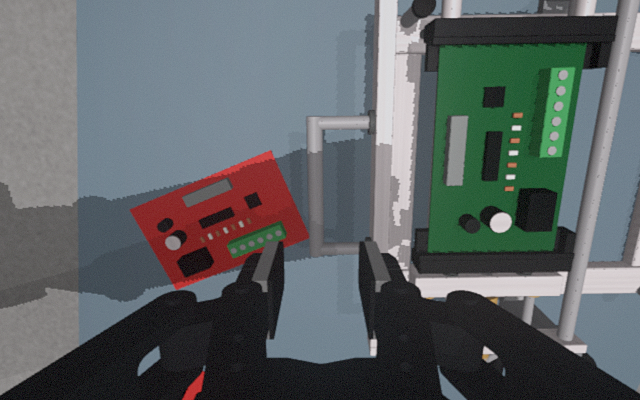

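The handle bar is at column 315, rows 118–250, and both board edges sit in the jaws. Converting it to tool shifts.

Run:
```python
from h import *
d=np.load("pics/w4.npz"); T=np.eye(4);T[:3,:3]=R.from_euler("xyz",d["r"],degrees=True).as_matrix();T[:3,3]=d["p"]
W=T@d["X"]
def back(u,v,z):
    r=W[:3,:3]@np.linalg.solve(d["K"],[u,v,1]); return W[:3,3]+r*(z-W[2,3])/r[2]
a,b=back(315,120,88),back(315.5,249,88)
m=(a+b)/2;print(a,b,np.linalg.norm(a-b),m,"tool",T[:3,:3].T@(m-d["p"]))
```

```text
[456.95815957 105.77653523  88.        ] [474.09731615   5.82715666  88.        ] 101.40822927486472 [465.52773786  55.80184595  88.        ] tool [  1.93105425  -4.62556831 124.62423191]
```

Request:
move_arm --commands '[[[0, 0, 0], [0.02, -0.046, 0.4], 32], [[0, 0, 0], [0.02, -0.046, 0.8], 32], [[0, 0, 0], [0.02, -0.046, 0.8], 32], [[0, 0, 0], [0.02, -0.046, 0.8], 32]]'

```text
clock: 10.73
ee_pos: [464.1, 55.9, 131.5]
eef_rot: [-179.8, -0.1, 99.8]
ft_force: [0.4, 0.1, 0.7]
finger_gap: 31.8
gripper_force: 0.0
```

Request:
move_arm --commands '[[[0, 0, 0], [0, 0, 0.25], 32], [[0, 0, 0], [0, 0, 0.5], 32], [[0, 0, 0], [0, 0, 0.66], 32], [[0, 0, 0], [0, 0, 0.66], 32], [[0, 0, 0], [0, 0, 0.66], 32]]'

```text
clock: 11.15
ee_pos: [465.8, 56.3, 67.8]
eef_rot: [180.0, 0.0, 99.8]
ft_force: [-0.3, 1.4, 0.5]
finger_gap: 32.1
gripper_force: 0.0
```

Request:
move_arm --commands '[[[0, 0, 0], [0, 0, 0], 10], [[0, 0, 0], [0, 0, 0], 0], [[0, 0, 0], [0, 0, 0], 0], [[0, 0, 0], [0, 0, 0], 0], [[0, 0, 0], [0, 0, 0], 0]]' --newtons 35

```text
clock: 11.57
ee_pos: [465.7, 56.3, 68.2]
eef_rot: [179.9, 0.0, 99.8]
ft_force: [-3.1, -0.7, 12.7]
finger_gap: 10.6
gripper_force: 34.1
```

Run:
```python
import numpy as np
for A in ([0,3,6,9,12,16,20,24],[24,28,32,36,40,44,48,52,56],[56,60,64,68,72,76,80],[80,83,86,88,90]):
  t=np.radians(A);print(A[0],[(a,float(y),float(z)) for a,y,z in zip(A[1:],np.round(2.15*(np.cos(t[0])-np.cos(t)),3)[1:],np.round(-2.15*(np.sin(t)-np.sin(t[0])),3)[1:])])
```

```text
0 [(3, 0.003, -0.113), (6, 0.012, -0.225), (9, 0.026, -0.336), (12, 0.047, -0.447), (16, 0.083, -0.593), (20, 0.13, -0.735), (24, 0.186, -0.874)]
24 [(28, 0.066, -0.135), (32, 0.141, -0.265), (36, 0.225, -0.389), (40, 0.317, -0.508), (44, 0.418, -0.619), (48, 0.525, -0.723), (52, 0.64, -0.82), (56, 0.762, -0.908)]
56 [(60, 0.127, -0.08), (64, 0.26, -0.15), (68, 0.397, -0.211), (72, 0.538, -0.262), (76, 0.682, -0.304), (80, 0.829, -0.335)]
80 [(83, 0.111, -0.017), (86, 0.223, -0.027), (88, 0.298, -0.031), (90, 0.373, -0.033)]
```

Request:
move_arm --commands '[[[0, 0, 0], [0, 0.003, -0.113], 0], [[0, 0, 0], [0, 0.012, -0.225], 0], [[0, 0, 0], [0, 0.026, -0.336], 0], [[0, 0, 0], [0, 0.047, -0.447], 0], [[0, 0, 0], [0, 0.047, -0.447], 0]]'

```text
clock: 11.98
ee_pos: [470.1, 57.1, 113.6]
eef_rot: [179.9, 0.0, 99.8]
ft_force: [2.2, -0.1, -4.1]
finger_gap: 10.5
gripper_force: 34.6
```

Request:
move_arm --commands '[[[0, 0, 0], [0, 0.036, -0.146], 0], [[0, 0, 0], [0, 0.083, -0.288], 0], [[0, 0, 0], [0, 0.139, -0.427], 0], [[0, 0, 0], [0, 0.205, -0.562], 0], [[0, 0, 0], [0, 0.28, -0.692], 0], [[0, 0, 0], [0, 0.364, -0.816], 0], [[0, 0, 0], [0, 0.456, -0.935], 0], [[0, 0, 0], [0, 0.456, -0.935], 0]]'

```text
clock: 12.65
ee_pos: [512.0, 65.0, 206.1]
eef_rot: [-179.7, 0.0, 99.8]
ft_force: [-28.0, -2.3, 16.4]
finger_gap: 10.5
gripper_force: 36.2
```

Request:
move_arm --commands '[[[0, 0, 0], [0, -0.02, -0.015], 0], [[0, 0, 0], [0, -0.02, -0.015], 0], [[0, 0, 0], [0, -0.02, -0.015], 0]]'

```text
clock: 12.9
ee_pos: [511.6, 64.9, 206.0]
eef_rot: [-180.0, -0.0, 99.9]
ft_force: [-2.0, 3.3, -3.0]
finger_gap: 10.7
gripper_force: 35.4
```

Run:
```python
from h import *
from workcell import read_state, grab_frame
import cv2
s=read_state(); print(s["ee_pos"],s["ft_force"],s["wrist_torque"])
f=grab_frame("wrist")["image"][:,:,::-1]; g=grab_frame("scene")["image"][100:300,250:440,::-1]
cv2.imwrite("pics/w5.png",cv2.hconcat([f[:,110:530],cv2.resize(g,(380,400),interpolation=2)]))
```

```text
[511.57583824  64.88312982 205.98235802] [-2.03637474  3.29723674 -3.02785183] [0.7422923  0.66919343 0.11577521]
```

View pics/w5.png

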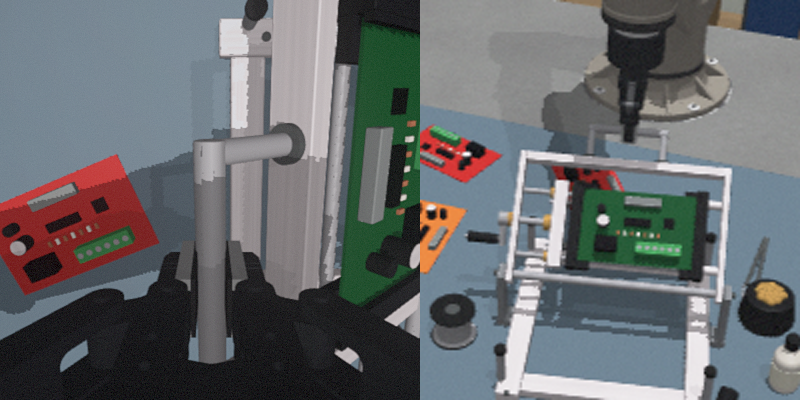

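Run:
```python
import numpy as np
for A in ([38.5,42,46,50,54,58],[58,61,64,67,70,73,76],[76,79,82,84,86,88,90]):
  t=np.radians(A);print(A[0],[(a,float(y),float(z)) for a,y,z in zip(A[1:],np.round(2.15*(np.cos(t[0])-np.cos(t)),3)[1:],np.round(-2.15*(np.sin(t)-np.sin(t[0])),3)[1:])])
```

```text
38.5 [(42, 0.085, -0.1), (46, 0.189, -0.208), (50, 0.301, -0.309), (54, 0.419, -0.401), (58, 0.543, -0.485)]
58 [(61, 0.097, -0.057), (64, 0.197, -0.109), (67, 0.299, -0.156), (70, 0.404, -0.197), (73, 0.511, -0.233), (76, 0.619, -0.263)]
76 [(79, 0.11, -0.024), (82, 0.221, -0.043), (84, 0.295, -0.052), (86, 0.37, -0.059), (88, 0.445, -0.063), (90, 0.52, -0.064)]
```

Request:
move_arm --commands '[[[0, 0, 0], [0, 0.042, -0.052], 0], [[0, 0, 0], [0, 0.085, -0.1], 0], [[0, 0, 0], [0, 0.189, -0.208], 0], [[0, 0, 0], [0, 0.301, -0.309], 0], [[0, 0, 0], [0, 0.301, -0.309], 0]]'

```text
clock: 13.42
ee_pos: [542.5, 70.6, 238.9]
eef_rot: [-180.0, -0.0, 99.9]
ft_force: [-16.8, 2.0, 14.1]
finger_gap: 10.3
gripper_force: 36.4
```

Request:
move_arm --commands '[[[0, 0, 0], [0, 0.02, -0.036], 0], [[0, 0, 0], [0, 0.109, -0.105], 0], [[0, 0, 0], [0, 0.201, -0.168], 0], [[0, 0, 0], [0, 0.297, -0.227], 0], [[0, 0, 0], [0, 0.297, -0.227], 0], [[0, 0, 0], [0, 0.297, -0.227], 0]]'

```text
clock: 13.92
ee_pos: [570.9, 75.9, 260.1]
eef_rot: [-180.0, -0.1, 99.9]
ft_force: [-8.2, 5.8, 5.3]
finger_gap: 10.5
gripper_force: 36.6
```

Request:
move_arm --commands '[[[0, 0, 0], [0, 0.098, -0.065], 0], [[0, 0, 0], [0, 0.199, -0.113], 0], [[0, 0, 0], [0, 0.303, -0.156], 0], [[0, 0, 0], [0, 0.409, -0.194], 0], [[0, 0, 0], [0, 0.517, -0.226], 0], [[0, 0, 0], [0, 0.517, -0.226], 0], [[0, 0, 0], [0, 0.517, -0.226], 0]]'

```text
clock: 14.5
ee_pos: [622.2, 85.4, 282.9]
eef_rot: [180.0, -0.1, 99.9]
ft_force: [-4.1, 7.1, 5.4]
finger_gap: 10.4
gripper_force: 36.7
```

Request:
move_arm --commands '[[[0, 0, 0], [0.002, 0.109, -0.029], 0], [[0, 0, 0], [0.004, 0.219, -0.05], 0], [[0, 0, 0], [0.005, 0.331, -0.064], 0], [[0, 0, 0], [0.005, 0.405, -0.071], 0], [[0, 0, 0], [0.005, 0.48, -0.075], 0], [[0, 0, 0], [0.005, 0.48, -0.075], 0], [[0, 0, 0], [0.005, 0.48, -0.075], 0]]'

```text
clock: 15.08
ee_pos: [669.4, 94.0, 290.1]
eef_rot: [180.0, -0.1, 99.9]
ft_force: [-1.8, 6.4, 2.6]
finger_gap: 10.5
gripper_force: 36.6
```

Run:
```python
from h import *
from workcell import read_state, grab_frame
import cv2
s=read_state(); print(s["ee_pos"],s["ft_force"])
f=grab_frame("top")["image"][:,:,::-1]; g=grab_frame("scene")["image"][:,:,::-1]
cv2.imwrite("pics/w6.png",cv2.hconcat([cv2.resize(f[100:260,190:350],(400,400),interpolation=2),cv2.resize(g[110:310,250:450],(400,400),interpolation=2)]))
```

```text
[669.43654808  93.9880335  290.06495896] [-1.78861877  6.38956888  2.59250448]
```

View pics/w6.png

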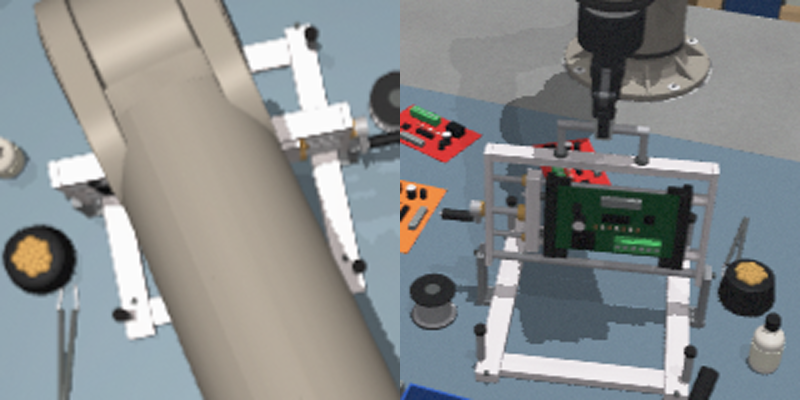

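The frame stands almost upright with the board in it and the other things are untouched. It needs about 9 mm more at the handle to reach balance.

Request:
move_arm --commands '[[[0, 0, 0], [0.003, 0.03, -0.001], 0], [[0, 0, 0], [0.006, 0.06, -0.001], 0], [[0, 0, 0], [0.006, 0.09, -0.001], 0], [[0, 0, 0], [0.006, 0.09, -0.001], 0], [[0, 0, 0], [0.006, 0.09, -0.001], 0], [[0, 0, 0], [0.006, 0.09, -0.001], 0]]'

```text
clock: 15.68
ee_pos: [677.8, 95.6, 289.9]
eef_rot: [180.0, -0.1, 99.9]
ft_force: [-1.7, 5.8, -0.1]
finger_gap: 10.3
gripper_force: 36.6
```

Request:
move_arm --commands '[[[0, 0, 0], [0, 0, 0.015], 0], [[0, 0, 0], [0, 0, 0.03], 0], [[0, 0, 0], [0, 0, 0.03], 0], [[0, 0, 0], [0, 0, 0.03], 0]]' --newtons 20

```text
clock: 16.02
ee_pos: [679.2, 95.9, 289.8]
eef_rot: [179.7, -0.1, 99.9]
ft_force: [-1.0, 5.4, 20.2]
finger_gap: 10.3
gripper_force: 38.6
```

The bar doesn't slide in the pads, so the grip is firm. Undoing that push and setting the grip to 40 N.

Request:
move_arm --commands '[[[0, 0, 0], [0.003, 0, -0.03], 0], [[0, 0, 0], [0.003, 0, -0.03], 0], [[0, 0, 0], [0.003, 0, -0.03], 0], [[0, 0, 0], [0.003, 0, -0.03], 0]]' --newtons 40

```text
clock: 16.35
ee_pos: [677.8, 95.6, 290.0]
eef_rot: [180.0, -0.1, 99.9]
ft_force: [-2.1, 4.9, 0.8]
finger_gap: 10.4
gripper_force: 41.1
```

Run:
```python
from h import *
from workcell import read_state, grab_frame
import cv2
s=read_state(); print(s["ee_pos"],s["ft_force"],s["gripper_force"])
f=grab_frame("wrist")["image"][:,:,::-1]; g=grab_frame("scene")["image"][:,:,::-1]
cv2.imwrite("pics/w7.png",cv2.hconcat([f[:,110:510],cv2.resize(g[130:310,260:440],(400,400),interpolation=2)]))
```

```text
[677.7623073   95.60067811 289.9996946 ] [-2.10595403  4.91240094  0.76012625] 41.0883092880249
```

View pics/w7.png

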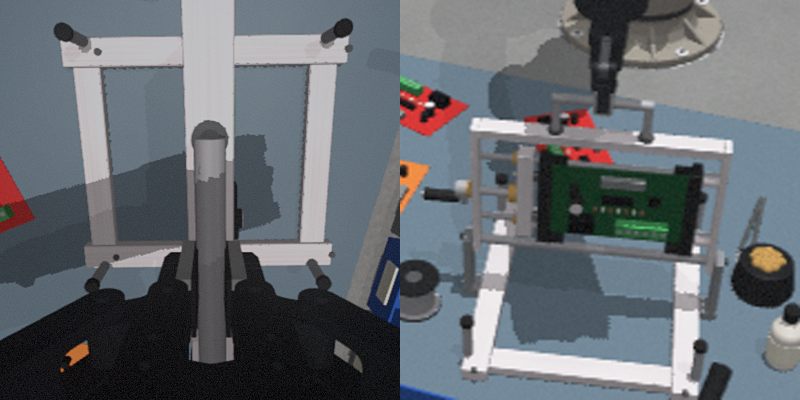

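Run:
```python
import numpy as np,cv2
d=np.load("pics/w4.npz");K=d["K"];print(K.round(1).tolist())
g=cv2.imread("pics/w7.png",0)[:,:400].astype(int)
for r in(30,50,160,255):
    x=np.diff(cv2.GaussianBlur(g[r:r+1].astype(np.float32),(5,1),0)[0]); i=np.where(abs(x)>9)[0]; print(r,[(int(k)+110,int(x[k])) for k in i if abs(x[k])>=abs(x[max(0,k-3):k+4]).max()])
```

```text
[[358.8, 0.0, 320.9], [0.0, 358.8, 198.3], [0.0, 0.0, 1.0]]
30 [(163, -23), (183, 21), (292, 22), (343, -22), (436, -14), (442, -11), (461, 25)]
50 [(171, 27), (190, -17), (198, 21), (203, -36), (211, 32), (455, -37), (461, 12)]
160 [(111, 9), (193, 25), (217, -23), (265, -10), (295, 37), (303, -30), (336, 26), (342, -33), (374, 12), (414, 31), (439, -24)]
255 [(194, 18), (223, -23), (228, 23), (247, 13), (252, 12), (253, 12), (276, -47), (289, 16), (303, -17), (307, 20), (333, -20), (338, 14), (352, -12), (365, 48), (438, -35), (491, -21)]
```

By kinematics the frame is at about 90.2°, while the wrist view hints at up to 1.4° past upright. Backing off 2 mm satisfies both; then I'll hold still.

Request:
move_arm --commands '[[[0, 0, 0], [0, -0.01, 0], 0], [[0, 0, 0], [0, -0.02, 0], 0], [[0, 0, 0], [0, -0.02, 0], 0], [[0, 0, 0], [0, -0.02, 0], 0], [[0, 0, 0], [0, -0.02, 0], 0], [[0, 0, 0], [0, -0.02, 0], 0], [[0, 0, 0], [0, -0.02, 0], 0], [[0, 0, 0], [0, -0.02, 0], 0]]'

```text
clock: 17.12
ee_pos: [675.8, 95.2, 290.0]
eef_rot: [180.0, -0.1, 99.9]
ft_force: [-1.9, 4.8, -0.1]
finger_gap: 10.0
gripper_force: 41.1
```

```bash
python3 -c "
from workcell import read_state,ticket
s=read_state();print(s['ee_pos'],s['ft_force'],s['gripper_force'],s['finger_gap'])
print(ticket.close_job())"
```

```text
[675.78939958  95.22285382 289.97625307] [-1.91449745  4.8497317  -0.06241116] 41.07716739177704 9.976890286931384
the job is handed in; nothing more can be done
None
```

The job is handed in at 17 s: I turned the crank to about 8.39 rad (8.4 is springs half in), then swung the frame up to within about 1° of upright, where the arm still holds it by the handle; nothing else on the bench appeared to have moved, and the verdict was not shown.

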